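# Close down the muffin warming tray

### The job

Close down the warming tray: turn its thermostat knob fully anticlockwise, right to the off stop. Use the serving tongs to take the muffin off the hot glass and set it down (not drop it) upright in the middle of the empty dessert plate, without touching the muffin with the gripper. Lay the tongs back down flat on the table, and leave the plate, the pepper mill and the tealight glass beyond the tongs where they stand.

Things in the scene. Friction and masses are not known exactly. Their poses are not given: they have to be found in the camera images.
- warming_tray: electric warming tray, fixed, steel case 210 mm deep (x) by 350 mm wide (y), glass top at z = 48 mm above the table; origin under its centre; bar handles reach 202 mm from the centre at both ends. Black glass covers y from -81 to +167 mm, the dark control panel with the knob y from -168 to -88 mm (panel top 47 mm)
- knob_grip (a point): point on the thermostat knob's vertical axis, 22 mm above the panel, at the middle height of the bar grip. The knob is a 51 mm skirt 9 mm high with a bar grip across it: 44 mm long, 14 mm wide, from 8 to 32 mm above the panel
- knob_pointer (a point): end of the knob's bar that carries the white pointer line, 22 mm from the axis, at the height of knob_grip: the bar runs from here through knob_grip to the other side; turns with the knob
- thermostat (a joint): angle of the knob in rad: 0 = off stop (fully anticlockwise seen from above), grows clockwise to 4.71; stiff to about 0.05 N m, stays where it is left
- muffin: small muffin in a paper case, round, 40 mm across at its widest near the top, narrower at the foot, and 36 mm high, about 40 g; origin at the centre of its underside, z up; stands on the glass
- tongs: steel serving tongs, 260 mm long, 110 g, lying flat on the table; origin below the middle, 3 mm under the arms' lower edges. Two arms, 20 mm high (3 to 23 mm above the origin), 6 mm thick, spread level from a hinge at x = -101 mm; +x points to the tips (at 125 mm). The left arm (inner face y = +10 mm) is fixed in this frame, the right one is joint tongs_arm. Grip across both arms at the middle
- tongs_arm (a joint): opening of the tongs in rad. A spring (about 5 N at the middle) opens them to the stop at 0.19. Gap inside at the tips = 20 mm + 226 mm x angle (stop: 63 mm); width outside at tongs_grip = 32 mm + 111 mm x angle (stop: 53 mm). Held by the gripper at a partly closed width they stay part open; gripped hard they close on what lies between the tips
- tongs_grip (a point): point midway between the two open arms at the tongs' centre of mass, 10 mm above the table; the place to grip
- tongs_tip (a point): point midway between the tips of the open tongs, 114 mm from tongs_grip, 10 mm above the table; the line tongs_grip to tongs_tip is the middle line of the open tongs
- dessert_plate: white round plate, 176 mm across, rim 14 mm high, inner floor about 5 mm above the table; origin at the centre of its underside; 0.4 kg, loose
- pepper_mill: wooden pepper mill, 53 mm across, 155 mm high, bystander, loose; origin under its centre
- tealight_c: thick glass tealight holder, 60 mm across, 64 mm high, between the tongs' tips and the plate at the back, bystander, loose; origin under its centre
Mind the look-alikes: they are no part of the job. Leave any red look-alike of the muffin alone.

How it is judged:
By the outcome, as a careful person would: the job done as asked, in the order asked, and still so for the second after the job is handed in, with the robot touching nothing.
It also fails if it takes over 66 s, if anything falls off the work surface, if the arm or the gripper's body presses on something with over 40 N, if the wrist force passes 120 N, or if a joint passes its speed limit or range.

### The arm

A 6-joint arm with a two-finger parallel gripper is mounted at the origin on a cart in front of the work surface, level with it; the furniture and walls round the work are solid. World frame = base frame: x ahead of the robot, y to its left, z up, the work surface at z = 0. Lengths are in m, angles in rad, forces in N, time in s.
With the tool pointing down it reaches from about 0.35 to 0.85 m from the base axis. Payload 8.1 kg.
Tool frame: the origin (TCP) lies between the finger pads; the fingertips stand 25 mm ahead of it and the grasp point (between the pads) lies 6 mm ahead of it; z points along the fingers, y is the line along which they close (so a half turn about z gives the same grasp; the last joint's range is limited). The gripper opens to 93 mm and grips with 3 to 60 N. Pads are 15 mm wide; open, the fingers measure 128 mm over their backs; the gripper's body (75 mm by 188 mm) begins 65 mm behind the grasp point.
Start: joints at [1.172, 0.13, 1.488, -0, 1.523, -0.085], TCP at [0.185, 0.571, 0.244] pointing down, gripper open.
Joint ranges: [-2.96, 2.96], [-0.89, 2.26], [0.02, 2.5], [-1.34, 4.48], [0, 2.73], [-2.66, 2.66]. Speed limits (rad/s): [2.39, 2.39, 2.79, 3.14, 3.14, 3.14].

### API

Orientations are given as a rotation vector (axis times angle).
In Python, from plant import robot gives the robot as it stands.
- The arm moves only by the tool arm_command, never from a script. Its argument "increments" is text: rows parted by semicolons, each of 5 numbers parted by spaces: the closure, from 0 (fully open) to 1 (shut), then the shift along the tool's x, y, z in mm, then the turn about the tool's z in rad. A call has 1 to 5 rows; each row is the pose to reach, as a shift and turn from the pose commanded when the call began, along the tool's axes at that moment; what a row does not reach only later rows make up. A row lasts 1/10 s, in which the tool goes at most 50 mm and 8.59 degrees, less where a joint would pass 70% of its speed; a pose out of reach is approached as far as the arm can. A call with a gripper value outside its range is refused whole. The fingers move at their own pace and stop on an object; "grip_force" is the grip in N (left out, the last holds). Time passes only in rows, so rows that repeat a pose let the fingers close. It gives the time, the measured TCP pose, the force, the opening and the grip force at its end, in the units of the state.
- robot.read_state(): the state, without advancing time (a new reading comes with each control period).
- robot.read_camera(name): name is "scene" or "top" or "wrist"; returns the picture (480x640x3 uint8, blue, green, red); there is no depth.
- robot.camera_model(name): a dict with "fx", "fy", "cx", "cy" (pixels), "eye" and "rotation" of the camera in the world. Camera axes: x right, y down, z forward; pixel columns grow to the right and rows downward; lengths in m; the calibration is good to about 2 mm. The wrist camera is an equidistant fisheye: a pixel r from the principal point sees the ray r / f radians off the axis. A picture is of the moment at which its call begins: read the wrist's pose just before it. camera_model takes no time and is no camera call; for the wrist camera it gives the pose at the moment of the call.
- robot.close_job(): hands the job in; it is judged then, once.
The state is a dict: "t": time; "q": joint angles; "dq": joint speeds; "joint_torque": joint torques, N m; "tool_pos": TCP position; "orientation": TCP orientation; "force": force on the tool from outside, world axes, zero at the start; "wrist_torque": the same for the moment, N m; "opening": finger opening in m; "gripper_force": force on a finger pad.
Only numpy, scipy, OpenCV 4.12 (cv2) and the standard library are available. Lean on these libraries where they do the work, as an engineer would, in place of code of your own. Each camera call takes 0.05 s, during which the arm holds its last target. There are 200 camera calls.

## Working session

There is one attempt and no reset: what is moved stays moved. The work goes in short steps, Python scripts to look and compute and a tool call to move; the robot and the scene stay as the last step left them, time stands still between calls to the robot, and variables do not carry over. Pictures are saved under pics/ and viewed, at most 10 in all, crops included, and the job is handed in when it is done.

Besides the shell and the picture viewer there is one more tool, called by a JSON object that holds its "api" and its "payload", one argument or row to a line. arm_command: Moves the arm, as the interface text tells. Its arguments: {"type":"object","properties":{"increments":{"type":"string"},"grip_force":{"type":"number"}},"required":["increments"]}

```bash
mkdir -p pics; ls
python3 - <<'E'
from plant import robot
import cv2,json
s=robot.read_state();print(s['t'],s['tool_pos'],s['orientation'],s['opening'])
for n in("top","scene"):
    cv2.imwrite(f"pics/{n}0.png",robot.read_camera(n));m=robot.camera_model(n);print(n,m)
E
```

```text
pics
0.0 [0.18499119 0.57023234 0.24260309] [-4.90875687e-01 -3.10257514e+00  2.69450065e-03] 0.09291200468096575
top {'fx': 435.9338351618877, 'fy': 435.9338351618877, 'cx': 320.099576480218, 'cy': 231.9746117243442, 'eye': array([ 0.40896993, -0.01315899,  1.01241738]), 'rotation': array([-2.15825832,  2.15547668, -0.10784049])}
scene {'fx': 466.8370764007211, 'fy': 466.8370764007211, 'cx': 319.07424884126186, 'cy': 235.60402455971519, 'eye': array([ 0.19939593, -0.63606888,  0.80169822]), 'rotation': array([-2.31908572,  0.57147142, -0.24246107])}
```

View pics/top0.png

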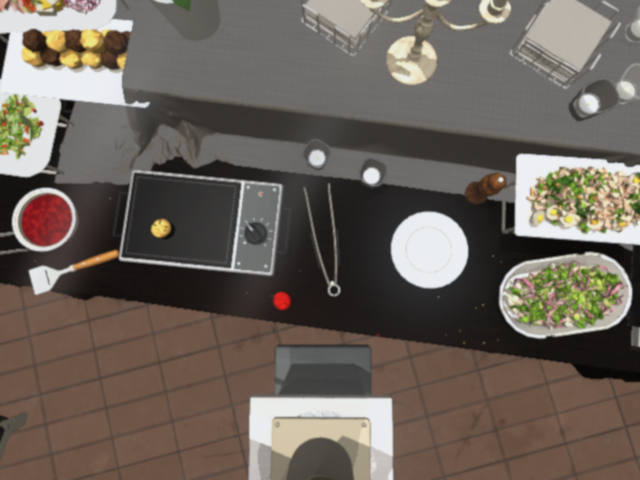

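View pics/scene0.png

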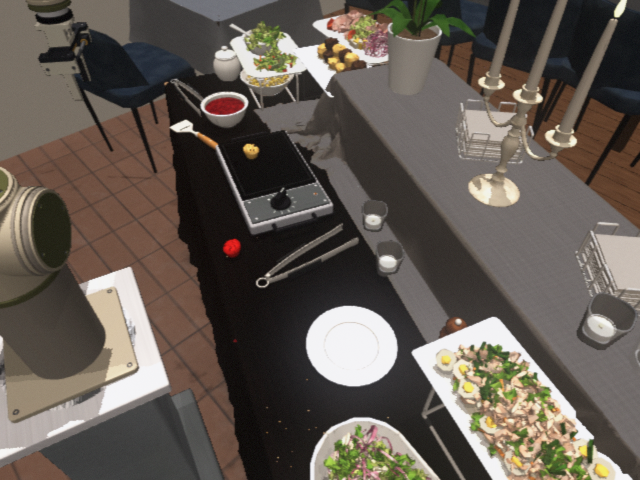

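The top picture shows a yellow muffin at (161,229), with a red look-alike at (282,301). The knob is at (255,233). The tongs run from the hinge at (334,289) to tips at (307,187) and (330,184). The plate is at (429,250) and the tealights are at (317,157) and (372,175). The pepper mill is near (480,192).

Possible muffins are yellow (161,229) and red (282,301), and I choose the yellow one on the glass. The only tongs are at (325,235); the spatula at (75,270) is not one. Next is one close crop.

Run:
```python
import cv2,numpy as np
a=cv2.imread('pics/top0.png')
c=cv2.resize(a[165:305,110:350],None,fx=3.3,fy=3.3,interpolation=cv2.INTER_CUBIC)
c=np.clip((c/255.)**0.6*255,0,255).astype('uint8')
cv2.imwrite('pics/crop.png',c)
```

```text
(no output)
```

View pics/crop.png

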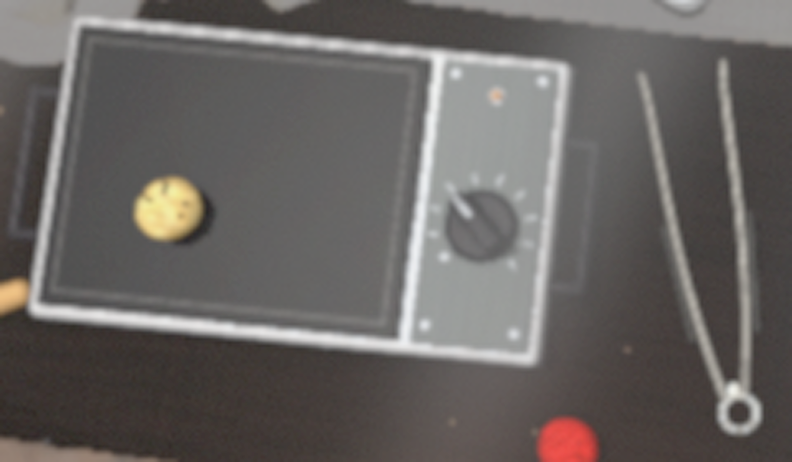

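```bash
cat > h.py <<'E'
from plant import robot
import numpy as np,cv2
from scipy.spatial.transform import Rotation as R
def p2w(n,u,v,z,m=None):
    m=m or robot.camera_model(n)
    d=np.array([(u-m['cx'])/m['fx'],(v-m['cy'])/m['fy'],1.])
    if n=='wrist':
        a=d[:2].copy(); r=np.linalg.norm(a); d=np.r_[a/r*np.sin(r),np.cos(r)]
    d=R.from_rotvec(m['rotation']).apply(d); e=m['eye']
    return e+d*(z-e[2])/d[2]
def w2p(n,P):
    m=robot.camera_model(n);c=R.from_rotvec(m['rotation']).inv().apply(np.array(P)-m['eye'])
    if n=='wrist':
        t=np.arctan2(np.hypot(c[0],c[1]),c[2]);k=t/np.hypot(c[0],c[1]);return c[0]*k*m['fx']+m['cx'],c[1]*k*m['fy']+m['cy']
    return c[0]/c[2]*m['fx']+m['cx'],c[1]/c[2]*m['fy']+m['cy']
def tool(P,yaxis=None):
    "shift (mm) in tool axes from measured pose to put TCP at P; turn so tool y aligns with world direction yaxis (mod pi)"
    s=robot.read_state();r=R.from_rotvec(s['orientation'])
    print('tcp',np.round(s['tool_pos'],4),'shift mm',np.round(r.inv().apply(np.array(P)-s['tool_pos'])*1e3,1))
    print('axes x',np.round(r.as_matrix()[:,0],3),'y',np.round(r.as_matrix()[:,1],3),'z',np.round(r.as_matrix()[:,2],3),'q6',round(s['q'][5],3))
    if yaxis is not None:
        y=r.inv().apply(np.r_[yaxis,0]);a=np.arctan2(-y[0],y[1]);print('turn',(a+np.pi/2)%np.pi-np.pi/2)
E
python3 - <<'E'
from h import *
c=lambda x,y:(110+x/3.3-.35,165+y/3.3-.35)
def show(name,x,y,z):
    P=p2w('top',*c(x,y),z);print(name,np.round(P,4));return P
tl=show('tray TL',80,20,.048);tr=show('tray TR',568,65,.048);bl=show('tray BL',32,315,.048);br=show('tray BR',535,362,.048)
print('tray c',(tl+tr+bl+br)/4,'sizes',np.linalg.norm(tl-tr),np.linalg.norm(tl-bl),'yaxis',(tl-tr)/np.linalg.norm(tl-tr))
k=show('knob',482,226,.075);p=show('ptr',450,187,.072);o=show('offdot',445,257,.047);show('knobbase',482,226,.047);show('max',512,265,.047)
m=show('muffin',169,209,.048+.025)
lt=show('ltip',642,75,.022);rt=show('rtip',722,62,.022);lh=show('lh',727,395,.022);rh=show('rh',745,385,.022);ring=show('ring',739,411,.015)
for n,u,v,z in[('plate',429.5,250,.014),('tealC',372,175,.064),('tealA',317,157,.064),('millTop',495,183,.155),('red',282,301,.02)]:
    print(n,np.round(p2w('top',u,v,z),4))
tip=(lt+rt)/2;d=ring-tip;d/=-np.linalg.norm(d);print('tip',tip,'dir',d,'len',np.linalg.norm(ring-tip),'grip',tip-.114*d)
E
```

```text
tray TL [0.6587 0.4239 0.048 ]
tray TR [0.6268 0.0865 0.048 ]
tray BL [0.4554 0.4462 0.048 ]
tray BR [0.4245 0.1062 0.048 ]
tray c [0.54133003 0.26571118 0.048     ] sizes 0.3388921479445229 0.20452745335882883 yaxis [0.09426821 0.99554684 0.        ]
knob [0.5129 0.139  0.075 ]
ptr [0.5392 0.1612 0.072 ]
offdot [0.4949 0.1682 0.047 ]
knobbase [0.516  0.1436 0.047 ]
max [0.4896 0.1228 0.047 ]
muffin [0.5243 0.3469 0.073 ]
ltip [0.6254 0.0372 0.022 ]
rtip [ 0.6347 -0.0189  0.022 ]
lh [ 0.4027 -0.0223  0.022 ]
rh [ 0.4095 -0.0346  0.022 ]
ring [ 0.3917 -0.0306  0.015 ]
plate [ 0.4811 -0.25    0.014 ]
tealC [ 0.6441 -0.1154  0.064 ]
tealA [0.6853 0.0068 0.064 ]
millTop [ 0.6049 -0.3503  0.155 ]
red [0.3652 0.0857 0.02  ]
tip [0.63004857 0.00911387 0.022     ] dir [0.98596049 0.16444805 0.02896111] len 0.24170345598205475 grip [ 0.51764907 -0.00963321  0.01869843]
```

Run:
```python
from h import *
a=np.radians(130)
tool([.5145,.1410,.200],[np.cos(a),np.sin(a)])
```

```text
tcp [0.185  0.5703 0.2427] shift mm [-445.9 -306.6   43.1]
axes x [-0.951  0.309  0.   ] y [ 0.309  0.951 -0.002] z [-0.001 -0.002 -1.   ] q6 -0.085
turn -1.0118905545980448
```

{"api": "arm_command", "payload": {
  "increments": "0 -446 -307 43 0.75;0 -446 -307 43 0.75;0 -446 -307 43 0.75;0 -446 -307 43 0.75;0 -446 -307 43 0.75",
  "grip_force": 30
}}

```text
t: 0.6
tool_pos: [0.3374, 0.3712, 0.2233]
orientation: [-1.601, -2.703, 0.001]
force: [1.8, 0.7, 1.8]
opening: 0.093
gripper_force: 0.0
```

Run:
```python
from h import *
a=np.radians(130)
tool([.5145,.1410,.200],[np.cos(a),np.sin(a)])
```

```text
tcp [0.3374 0.3712 0.2233] shift mm [-287.    44.7   23.3]
axes x [-0.481  0.877 -0.   ] y [ 0.877  0.481 -0.   ] z [-0. -0. -1.] q6 0.229
turn 1.3739683200738786
```

{"api": "arm_command", "payload": {
  "increments": "0 -287 45 23 0.75;0 -287 45 23 0.75;0 -287 45 23 0.75;0 -287 45 23 0.75;0 -287 45 23 0.75"
}}

```text
t: 1.1
tool_pos: [0.4908, 0.1745, 0.2037]
orientation: [-2.48, -1.928, 0.0]
force: [0.5, 0.2, 0.6]
opening: 0.0932
gripper_force: 0.0
```

Run:
```python
from h import *
a=np.radians(130)
tool([.5145,.1410,.200],[np.cos(a),np.sin(a)])
```

```text
tcp [0.4908 0.1745 0.2037] shift mm [-26.7  31.2   3.7]
axes x [ 0.247  0.969 -0.   ] y [ 0.969 -0.247 -0.   ] z [-0.  0. -1.] q6 0.492
turn 0.6234163371534245
```

{"api": "arm_command", "payload": {
  "increments": "0 -27 31 4 0.62;0 -27 31 4 0.62;0 -27 31 4 0.62;0 -27 31 4 0.62;0 -27 31 4 0.62"
}}

```text
t: 1.6
tool_pos: [0.5135, 0.1425, 0.1996]
orientation: [-2.949, -1.083, 0.001]
force: [-0.3, 0.8, 0.1]
opening: 0.0931
gripper_force: 0.0
```

Run:
```python
from h import *
a=np.radians(130)
tool([.5145,.1410,.084],[np.cos(a),np.sin(a)])
im=robot.read_camera('wrist');cv2.imwrite('pics/w1.png',im)
tool([.5145,.1410,.084])
print(w2p('wrist',[.5145,.141,.079]))
m=robot.camera_model('wrist');print(m)
```

```text
tcp [0.5135 0.1425 0.1996] shift mm [-1.000e-01  1.900e+00  1.156e+02]
axes x [ 0.762  0.647 -0.001] y [ 0.647 -0.762 -0.   ] z [-0.001 -0.    -1.   ] q6 1.041
turn 0.00614325790042658
tcp [0.5135 0.1426 0.1997] shift mm [ -0.2   1.9 115.7]
axes x [ 0.76   0.65  -0.001] y [ 0.65 -0.76 -0.  ] z [-0.001 -0.    -1.   ] q6 1.038
(np.float64(321.2628565041076), np.float64(238.1036330400664))
{'fx': 371.64829954431775, 'fy': 371.64829954431775, 'cx': 317.8293067492498, 'cy': 236.5798119122556, 'eye': array([0.56701035, 0.18943988, 0.34124205]), 'rotation': array([ 2.6339293 , -1.21208674, -0.15890268])}
```

View pics/w1.png

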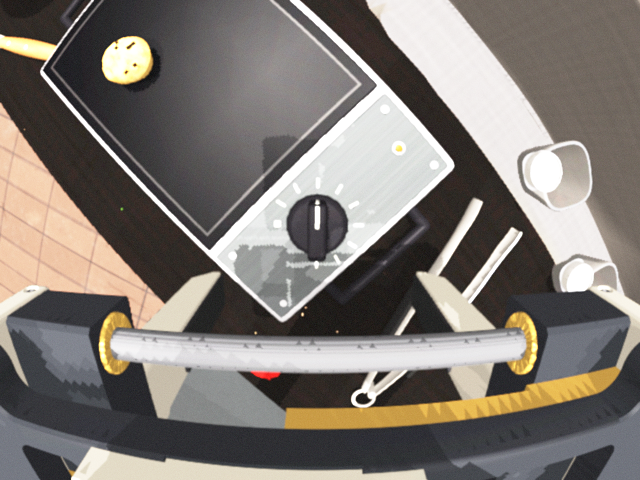

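The wrist view shows the knob skirt centred near (317,225), with its bar parallel to tool x and the pointer up. The muffin is at (127,61).

Run:
```python
from h import *
for u,v,z in[(317.5,225,.056),(317.5,222,.056),(317,228,.079),(127,61,.073)]:print(u,v,np.round(p2w('wrist',u,v,z),4))
print(w2p('wrist',[.5145,.141,.056]))
im=cv2.imread('pics/w1.png')
cv2.imwrite('pics/w1c.png',cv2.resize(im[165:290,250:390],None,fx=4,fy=4,interpolation=cv2.INTER_CUBIC))
```

```text
317.5 225 [0.5161 0.146  0.056 ]
317.5 222 [0.5179 0.1476 0.056 ]
317 228 [0.5182 0.1483 0.079 ]
127 61 [0.5234 0.3477 0.073 ]
(np.float64(320.9899639369837), np.float64(230.46717211959006))
```

View pics/w1c.png

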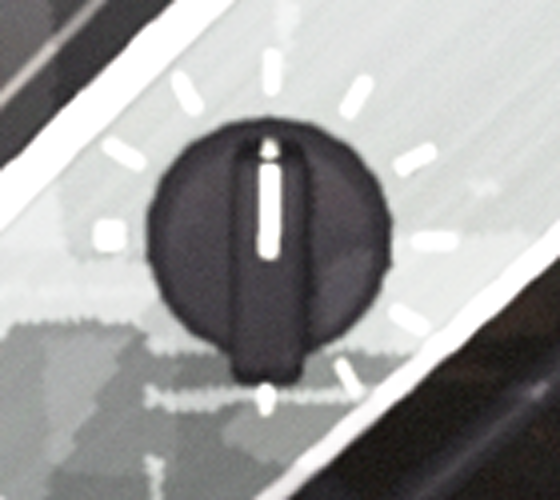

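Off mark (the square) is 90° anticlockwise of the pointer. Descending on the knob.

{"api": "arm_command", "payload": {
  "increments": "0 4 -1 50 0;0 4 -1 90 0;0 4 -1 112 0;0 4 -1 116 0;0 4 -1 116 0",
  "grip_force": 15
}}

```text
t: 2.15
tool_pos: [0.5156, 0.1462, 0.0838]
orientation: [-2.945, -1.092, 0.002]
force: [-0.2, -0.3, 0.2]
opening: 0.0927
gripper_force: 0.0
```

{"api": "arm_command", "payload": {
  "increments": "1 0 0 0 0;1 0 0 0 0;1 0 0 0 0;1 0 0 0 0;1 0 0 0 0"
}}

```text
t: 2.65
tool_pos: [0.5164, 0.1462, 0.0846]
orientation: [2.947, 1.089, 0.001]
force: [-0.4, 0.3, -0.4]
opening: 0.0576
gripper_force: 0.0
```

{"api": "arm_command", "payload": {
  "increments": "1 0 0 0 0;1 0 0 0 0"
}}

```text
t: 2.85
tool_pos: [0.5161, 0.1461, 0.0841]
orientation: [-2.947, -1.089, 0.0]
force: [-0.3, -0.3, 0.1]
opening: 0.0419
gripper_force: 0.0
```

Fingers move about 75 mm/s.

{"api": "arm_command", "payload": {
  "increments": "1 0 0 0 0;1 0 0 0 0;1 0 0 0 0;1 0 0 0 0;1 0 0 0 0"
}}

```text
t: 3.35
tool_pos: [0.5162, 0.146, 0.0841]
orientation: [2.947, 1.089, 0.0]
force: [1.2, -0.5, -0.6]
opening: 0.0136
gripper_force: 15.0
```

{"api": "arm_command", "payload": {
  "increments": "1 0 0 0 0;1 0 0 0 0"
}}

```text
t: 3.55
tool_pos: [0.5162, 0.1461, 0.0841]
orientation: [2.947, 1.089, 0.0]
force: [1.5, -0.4, -0.2]
opening: 0.0139
gripper_force: 15.0
```

{"api": "arm_command", "payload": {
  "increments": "1 0 0 0 -0.14;1 0 0 0 -0.28;1 0 0 0 -0.42;1 0 0 0 -0.56;1 0 0 0 -0.7",
  "grip_force": 25
}}

```text
t: 4.05
tool_pos: [0.5157, 0.1463, 0.0841]
orientation: [-2.389, -2.04, 0.001]
force: [-1.5, 1.1, 0.6]
opening: 0.0134
gripper_force: 25.0
```

{"api": "arm_command", "payload": {
  "increments": "1 0 0 0 -0.14;1 0 0 0 -0.28;1 0 0 0 -0.42;1 0 0 0 -0.56;1 0 0 0 -0.7"
}}

```text
t: 4.55
tool_pos: [0.5152, 0.1462, 0.084]
orientation: [-1.544, -2.734, 0.002]
force: [-4.1, -1.5, 3.9]
opening: 0.0136
gripper_force: 25.0
```

{"api": "arm_command", "payload": {
  "increments": "1 0 0 0 -0.1;1 0 0 0 -0.17;1 0 0 0 -0.21;1 0 0 0 -0.21"
}}

```text
t: 4.95
tool_pos: [0.5151, 0.1462, 0.084]
orientation: [-1.256, -2.877, 0.001]
force: [-5.4, -1.0, 4.9]
opening: 0.0141
gripper_force: 26.1
```

Run:
```python
from h import *
s=robot.read_state();print(s['wrist_torque'],s['force'],s['opening']);a=np.radians(220)
tool([.516,.146,.15],[np.cos(a),np.sin(a)])
```

```text
[-0.17759223  0.90426081 -0.52670221] [-5.3962706  -1.02346286  4.85877442] 0.014148342930057428
tcp [0.5151 0.1462 0.084 ] shift mm [ -0.6   0.5 -66. ]
axes x [-0.68   0.733  0.002] y [ 0.733  0.68  -0.002] z [-0.002  0.    -1.   ] q6 -0.568
turn 0.04971313365885344
```

The moment of 0.5 N m shows the knob is against the stop. Releasing and rising.

{"api": "arm_command", "payload": {
  "increments": "0 0 0 0 0;0 0 0 0 0;0 0 0 0 0;0 0 0 -30 0;0 0 0 -70 0"
}}

```text
t: 5.45
tool_pos: [0.5141, 0.1458, 0.1522]
orientation: [-1.256, -2.875, 0.005]
force: [0.9, -0.6, 1.6]
opening: 0.0495
gripper_force: 0.0
```

Run:
```python
from h import *
a=.165
tool([.5176,-.0096,.15],[-np.sin(a),np.cos(a)])
```

```text
tcp [0.5141 0.1458 0.1522] shift mm [-116.4 -103.     2.4]
axes x [-0.679  0.734  0.003] y [ 0.734  0.679 -0.005] z [-0.005 -0.001 -1.   ] q6 -0.567
turn -0.9888073055122879
```

{"api": "arm_command", "payload": {
  "increments": "0 -116 -103 2 -0.75;0 -116 -103 2 -0.75;0 -116 -103 2 -0.75;0 -116 -103 2 -0.75;0 -116 -103 2 -0.75"
}}

```text
t: 5.95
tool_pos: [0.5194, -0.012, 0.1522]
orientation: [0.185, 3.136, -0.001]
force: [-0.5, 0.8, 0.7]
opening: 0.0893
gripper_force: 0.0
```

Run:
```python
from h import *
a=.165
tool([.5176,-.0096,.15],[-np.sin(a),np.cos(a)])
```

```text
tcp [ 0.5194 -0.012   0.1522] shift mm [2.1 2.1 2.2]
axes x [-0.993  0.118 -0.001] y [ 0.118  0.993 -0.001] z [ 0.    -0.001 -1.   ] q6 -1.574
turn -0.2829180634803552
```

{"api": "arm_command", "payload": {
  "increments": "0 2 2 -30 -0.15;0 2 2 -30 -0.283;0 2 2 -30 -0.283;0 2 2 -30 -0.283"
}}

```text
t: 6.35
tool_pos: [0.5174, -0.0067, 0.1817]
orientation: [0.249, -3.131, -0.0]
force: [0.5, -0.1, -0.3]
opening: 0.0934
gripper_force: 0.0
```

Run:
```python
from h import *
a=.165
tool([.5176,-.0096,.15],[-np.sin(a),np.cos(a)])
im=robot.read_camera('wrist');cv2.imwrite('pics/w2.png',im)
for P in([.63,.0091,.022],[.5176,-.0096,.022],[.3917,-.0306,.02],[.516,.146,.079]):print(np.round(w2p('wrist',P)))
```

```text
tcp [ 0.5174 -0.0067  0.1817] shift mm [ 0.3 -2.9 31.7]
axes x [-0.987 -0.158  0.   ] y [-0.158  0.987  0.   ] z [-0.  0. -1.] q6 -1.841
turn -0.006580396668123711
[315. 345.]
[314. 227.]
[313.  72.]
[512. 274.]
```

View pics/w2.png

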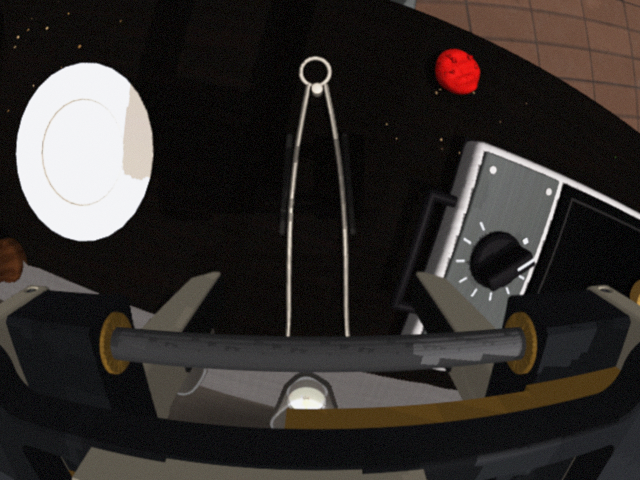

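Tongs: ring at (315,70), arms at columns 290 and 346 at row 227. The knob pointer at (525,265) points at the off mark. The dark strips along the arms (rows 135–235) need checking.

Run:
```python
from h import *
for u,v,z in[(315,57,.02),(315,70,.02),(290,227,.023),(346,227,.023),(282,235,.01),(353,235,.01),(289,135,.01),(347,135,.01),(290,160,.023),(340,160,.023)]:print(u,v,np.round(p2w('wrist',u,v,z),4))
im=cv2.imread('pics/w2.png')[40:300,230:400]
cv2.imwrite('pics/w2c.png',np.clip((cv2.resize(im,None,fx=2.2,fy=2.2,interpolation=cv2.INTER_CUBIC)/255.)**.4*255,0,255).astype('uint8'))
```

```text
315 57 [ 0.3786 -0.0308  0.02  ]
315 70 [ 0.3895 -0.0291  0.02  ]
290 227 [ 0.5205 -0.0292  0.023 ]
346 227 [0.5132 0.0167 0.023 ]
282 235 [ 0.532  -0.0357  0.01  ]
353 235 [0.5222 0.0256 0.01  ]
289 135 [ 0.4457 -0.0421  0.01  ]
347 135 [0.4381 0.0056 0.01  ]
290 160 [ 0.4656 -0.0373  0.023 ]
340 160 [0.4593 0.0024 0.023 ]
```

View pics/w2c.png

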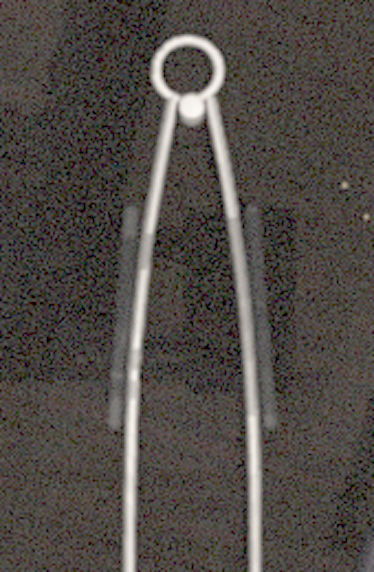

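{"api": "arm_command", "payload": {
  "increments": "0.22 0 0 45 -0.006;0.22 0 0 85 -0.006;0.22 0 0 85 -0.006;0.22 0 0 120 -0.006;0.22 0 0 130 -0.006",
  "grip_force": 20
}}

```text
t: 6.9
tool_pos: [0.5162, -0.0065, 0.0506]
orientation: [0.262, -3.127, -0.001]
force: [-0.5, -0.2, -0.9]
opening: 0.0726
gripper_force: 0.0
```

{"api": "arm_command", "payload": {
  "increments": "0.22 0 0 15 0;0.22 0 0 22 0;0.22 0 0 23 0;0.3 0 0 23 0;0.38 0 0 23 0"
}}

```text
t: 7.4
tool_pos: [0.5184, -0.0068, 0.0302]
orientation: [-0.264, 3.129, -0.001]
force: [0.2, 1.2, -0.3]
opening: 0.0614
gripper_force: 0.0
```

{"api": "arm_command", "payload": {
  "increments": "0.40 0 0 0 0;0.42 0 0 0 0;0.44 0 0 0 0;0.46 0 0 0 0;0.47 0 0 0 0"
}}

```text
t: 7.9
tool_pos: [0.5183, -0.0069, 0.0298]
orientation: [-0.264, 3.129, -0.001]
force: [1.0, -1.9, 6.0]
opening: 0.0502
gripper_force: 7.3
```

{"api": "arm_command", "payload": {
  "increments": "0.475 0 0 -10 0;0.475 0 0 -40 0;0.475 0 0 -80 0;0.475 0 0 -120 0;0.475 0 0 -130 0"
}}

```text
t: 8.4
tool_pos: [0.5199, -0.0068, 0.1646]
orientation: [-0.264, 3.124, -0.002]
force: [0.9, 1.2, -0.3]
opening: 0.0492
gripper_force: 5.5
```

Run:
```python
from h import *
f=np.radians(35);d=np.array([np.cos(f),np.sin(f),0]);M=np.array([.5238,.3473,0])
s=robot.read_state();print(s['opening'],s['gripper_force'],s['force'])
tool(M-.102*d+[0,0,.165],[-np.sin(f),np.cos(f)])
```

```text
0.04915215052544908 5.485990024972125 [ 0.91976578  1.15719049 -0.34669337]
tcp [ 0.5199 -0.0068  0.1646] shift mm [ 28.9 304.8  -1.1]
axes x [-0.986 -0.168 -0.007] y [-0.168  0.986 -0.002] z [ 0.007 -0.001 -1.   ] q6 -1.851
turn -0.44226492469160905
```

{"api": "arm_command", "payload": {
  "increments": "0.475 4 30 0 -0.05;0.475 8 70 0 -0.12;0.475 11 110 0 -0.18;0.475 15 150 0 -0.24;0.475 19 190 0 -0.3"
}}

```text
t: 8.9
tool_pos: [0.4655, 0.1787, 0.1582]
orientation: [0.732, -3.053, -0.0]
force: [0.6, -0.5, -0.8]
opening: 0.0489
gripper_force: 5.5
```

Run:
```python
from h import *
f=np.radians(35);d=np.array([np.cos(f),np.sin(f),0]);M=np.array([.5238,.3473,0])
s=robot.read_state();print(s['opening'],s['gripper_force'],s['force'])
tool(M-.102*d+[0,0,.165],[-np.sin(f),np.cos(f)])
```

```text
0.04894177086484813 5.472758586838609 [ 0.56989592 -0.47977049 -0.77825767]
tcp [0.4655 0.1787 0.1582] shift mm [-27.4 109.6  -6.8]
axes x [-0.891 -0.453  0.002] y [-0.453  0.891  0.001] z [-0.002 -0.    -1.   ] q6 -1.778
turn -0.1402729571231851
```

{"api": "arm_command", "payload": {
  "increments": "0.475 -9 35 -2 -0.05;0.475 -18 70 -4 -0.1;0.475 -24 98 -6 -0.14;0.475 -27 108 -7 -0.14;0.475 -27 108 -7 -0.14"
}}

```text
t: 9.4
tool_pos: [0.4416, 0.2867, 0.1655]
orientation: [0.943, -2.995, 0.0]
force: [0.5, -0.3, -1.0]
opening: 0.0487
gripper_force: 5.5
```

Run:
```python
from h import *
f=np.radians(35);d=np.array([np.cos(f),np.sin(f),0]);M=np.array([.5238,.3473,0])
tool(M-.102*d+[0,0,.165],[-np.sin(f),np.cos(f)])
im=robot.read_camera('top');a=cv2.resize(im[140:320,90:310],None,fx=2.6,fy=2.6,interpolation=cv2.INTER_CUBIC)
b=robot.read_camera('scene')[60:300,160:380]
b=cv2.resize(b,None,fx=1.0,fy=1.0)
c=np.zeros((max(a.shape[0],b.shape[0]),a.shape[1]+b.shape[1],3),'uint8');c[:a.shape[0],:a.shape[1]]=a;c[:b.shape[0],a.shape[1]:]=b
cv2.imwrite('pics/p3.png',c)
```

```text
tcp [0.4416 0.2867 0.1655] shift mm [-0.1  2.5  0.5]
axes x [-0.82  -0.573  0.001] y [-0.573  0.82   0.   ] z [-0.001 -0.001 -1.   ] q6 -1.702
turn -0.0011538886108852786
```

View pics/p3.png

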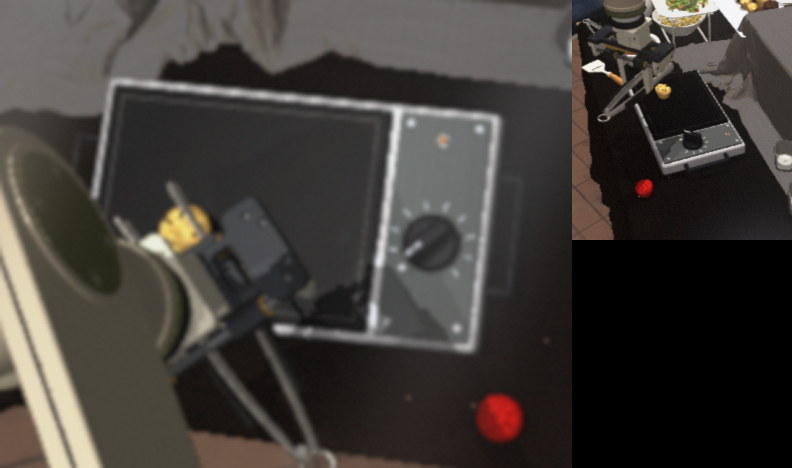

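Run:
```python
from h import *
P=[p2w('top',90+x/2.6-.3,140+y/2.6-.3,.157) for x,y in((173,186),(120,222))];print(np.round(P,4))
m=(P[0]+P[1])/2;print(m,np.linalg.norm(P[0]-P[1]))
s=robot.read_state();r=R.from_rotvec(s['orientation']).inv();print('tipmid in tool',r.apply(m-s['tool_pos'])*1e3,'muffin',r.apply(np.array([.5238,.3473,.07])-s['tool_pos'])*1e3)
```

```text
[[0.5477 0.3255 0.157 ]
 [0.5198 0.365  0.157 ]]
[0.53374198 0.34523997 0.157     ] 0.0483646002158579
tipmid in tool [-109.51530726   -2.85710734    8.32654796] muffin [-102.65366045    4.54269418   95.33371642]
```

{"api": "arm_command", "payload": {
  "increments": "0.475 -3 3 0 0;0.475 -3 3 10 0;0.475 -3 3 30 0;0.475 -3 3 45 0;0.475 -3 3 50 0"
}}

```text
t: 10.0
tool_pos: [0.4418, 0.2889, 0.1133]
orientation: [0.939, -2.994, 0.001]
force: [-0.5, -0.9, 0.3]
opening: 0.0493
gripper_force: 5.5
```

{"api": "arm_command", "payload": {
  "increments": "0.475 0 0 8 0;0.475 0 0 18 0;0.475 0 0 26 0;0.475 0 0 28 0;0.475 0 0 28 0"
}}

```text
t: 10.5
tool_pos: [0.4429, 0.29, 0.0877]
orientation: [0.941, -2.997, 0.0]
force: [-0.5, 0.4, -1.1]
opening: 0.0493
gripper_force: 5.5
```

Run:
```python
from h import *
tool([.5238,.3473,.07])
a=robot.read_camera('scene')[110:230,160:320];b=robot.read_camera('top')[170:290,110:270]
cv2.imwrite('pics/p4.png',np.hstack([cv2.resize(x,None,fx=2.5,fy=2.5,interpolation=cv2.INTER_CUBIC) for x in(a,b)]))
```

```text
tcp [0.4429 0.29   0.0877] shift mm [-99.1   0.7  17.6]
axes x [-0.821 -0.572  0.001] y [-0.572  0.821  0.   ] z [-0.001 -0.    -1.   ] q6 -1.696
```

View pics/p4.png

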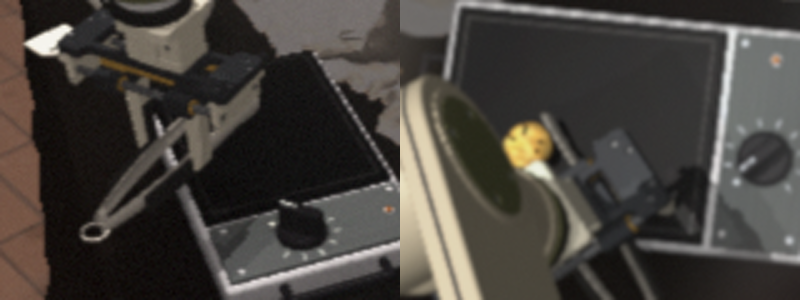

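{"api": "arm_command", "payload": {
  "increments": "0.485 0 0 0 0;0.495 0 0 0 0;0.505 0 0 0 0;0.515 0 0 0 0;0.525 0 0 0 0",
  "grip_force": 18
}}

```text
t: 11.1
tool_pos: [0.4432, 0.2902, 0.0883]
orientation: [-0.941, 2.997, 0.0]
force: [-0.8, 0.1, -1.1]
opening: 0.0444
gripper_force: 6.0
```

{"api": "arm_command", "payload": {
  "increments": "0.535 0 0 0 0;0.545 0 0 0 0;0.555 0 0 0 0;0.57 0 0 0 0;0.6 0 0 0 0"
}}

```text
t: 11.6
tool_pos: [0.4431, 0.2902, 0.0882]
orientation: [-0.941, 2.997, 0.0]
force: [-1.1, 0.1, 0.0]
opening: 0.0413
gripper_force: 18.0
```

{"api": "arm_command", "payload": {
  "increments": "0.65 0 0 0 0;0.65 0 0 0 0;0.65 0 0 0 0"
}}

```text
t: 11.9
tool_pos: [0.4431, 0.2902, 0.0881]
orientation: [-0.941, 2.997, 0.0]
force: [-0.7, 0.0, -0.3]
opening: 0.0413
gripper_force: 18.0
```

{"api": "arm_command", "payload": {
  "increments": "0.65 0 0 -4 0;0.65 0 0 -12 0;0.65 0 0 -25 0;0.65 0 0 -45 0;0.65 0 0 -65 0",
  "grip_force": 22
}}

```text
t: 12.4
tool_pos: [0.4432, 0.2901, 0.1548]
orientation: [-0.941, 2.997, -0.0]
force: [1.0, 0.8, -1.9]
opening: 0.0412
gripper_force: 22.0
```

{"api": "arm_command", "payload": {
  "increments": "0.65 0 0 -15 0;0.65 0 0 -25 0"
}}

```text
t: 12.6
tool_pos: [0.4439, 0.2905, 0.1805]
orientation: [-0.94, 2.995, 0.001]
force: [0.6, -0.1, -1.5]
opening: 0.0411
gripper_force: 22.0
```

```bash
cat >> h.py <<'E'
def plate(fdeg,z,C=(.4811,-.25)):
    f=np.radians(fdeg);d=np.array([np.cos(f),np.sin(f),0]);s=robot.read_state();print(s['t'],'open',round(s['opening'],4),round(s['gripper_force'],1),'F',np.round(s['force'],1))
    tool(np.r_[C,z]-.0995*d,[-np.sin(f),np.cos(f)])
E
python3 - <<'E'
from h import *
im=robot.read_camera('top')
# yellow muffin blob
hsv=cv2.cvtColor(im,cv2.COLOR_BGR2HSV);m=cv2.inRange(hsv,(15,90,120),(35,255,255));m[:, :90]=0;m[:140]=0;m[300:]=0;m[:,260:]=0
ys,xs=np.nonzero(m);print(len(xs),xs.mean(),ys.mean(),xs.min(),xs.max(),ys.min(),ys.max())
P=p2w('top',xs.mean(),ys.mean(),.165);s=robot.read_state();print(P,R.from_rotvec(s['orientation']).inv().apply(P-s['tool_pos'])*1e3)
# plate centre
a=robot.read_camera('top');w=cv2.inRange(a,(190,190,190),(255,255,255));n,l,st,c=cv2.connectedComponentsWithStats(w)
for i in range(1,n):
    if st[i][4]>2000 :print(st[i],c[i],p2w('top',st[i][0]+(st[i][2]-1)/2,st[i][1]+(st[i][3]-1)/2,.014))
plate(-60,.16)
E
```

```text
261 143.43295019157088 220.64750957854406 134 154 211 229
[0.52759933 0.34686697 0.165     ] [-100.31254906   -1.5657781    17.04870082]
[   0    0  133  176 8862] [53.62784924 77.7933875 ] [0.87327019 0.61464697 0.014     ]
[ 515  154  125   90 3799] [562.91418794 198.31376678] [ 0.60051065 -0.59240365  0.014     ]
[ 392  212   76   76 4504] [429.15697158 249.48623446] [ 0.48225035 -0.25007647  0.014     ]
12.7 open 0.0409 22.0 F [-0.5 -0.2 -1. ]
tcp [0.4441 0.2906 0.1803] shift mm [ 270.3 -365.6   19.5]
axes x [-0.821 -0.572 -0.003] y [-0.572  0.821 -0.   ] z [ 0.003  0.002 -1.   ] q6 -1.696
turn -1.4860189838398643
```

{"api": "arm_command", "payload": {
  "increments": "0.65 10 -13 0 0.05;0.65 27 -36 0 0.15;0.65 46 -63 0 0.27;0.65 66 -90 0 0.39;0.65 86 -117 0 0.51"
}}

```text
t: 13.2
tool_pos: [0.4382, 0.1429, 0.1766]
orientation: [0.144, -3.136, 0.001]
force: [0.1, 0.1, -1.2]
opening: 0.041
gripper_force: 22.0
```

Run:
```python
from h import *
plate(-60,.16,(.482,-.25))
```

```text
13.2 open 0.041 22.0 F [ 0.1  0.1 -1.2]
tcp [0.4382 0.1429 0.1766] shift mm [  33.9 -304.9   16.9]
axes x [-0.996 -0.092  0.002] y [-0.092  0.996 -0.001] z [-0.002 -0.001 -1.   ] q6 -1.458
turn 1.138922347596921
```

{"api": "arm_command", "payload": {
  "increments": "0.65 4 -33 2 0.12;0.65 7 -66 4 0.24;0.65 11 -99 6 0.36;0.65 15 -132 8 0.48;0.65 18 -165 9 0.6"
}}

```text
t: 13.7
tool_pos: [0.4361, -0.0228, 0.1676]
orientation: [-0.79, -3.038, 0.001]
force: [0.8, -0.3, -1.7]
opening: 0.0407
gripper_force: 22.0
```

Run:
```python
from h import *
plate(-60,.16,(.482,-.25))
```

```text
13.7 open 0.0407 22.0 F [ 0.8 -0.3 -1.7]
tcp [ 0.4361 -0.0228  0.1676] shift mm [ -65.4 -125.     7.6]
axes x [-0.873  0.487  0.002] y [ 0.487  0.873 -0.001] z [-0.002  0.    -1.   ] q6 -1.232
turn 0.5384511568776702
```

{"api": "arm_command", "payload": {
  "increments": "0.65 -16 -30 2 0.12;0.65 -32 -60 4 0.24;0.65 -47 -90 6 0.36;0.65 -60 -114 8 0.47;0.65 -65 -124 8 0.53"
}}

```text
t: 14.2
tool_pos: [0.4332, -0.1633, 0.1594]
orientation: [-1.56, -2.724, 0.002]
force: [-0.7, 0.6, -2.1]
opening: 0.0412
gripper_force: 22.0
```

Run:
```python
from h import *
im=robot.read_camera('top')
plate(-60,.0465,(.482,-.25))
hsv=cv2.cvtColor(im,cv2.COLOR_BGR2HSV);m=cv2.inRange(hsv,(15,90,120),(35,255,255));m[:, :380]=0;m[:190]=0;m[300:]=0;m[:,490:]=0
ys,xs=np.nonzero(m);print(len(xs),xs.mean(),ys.mean(),xs.min(),xs.max(),ys.min(),ys.max())
P=p2w('top',xs.mean(),ys.mean(),.145);s=robot.read_state();print(P,R.from_rotvec(s['orientation']).inv().apply(P-s['tool_pos'])*1e3)
```

```text
14.25 open 0.0412 22.0 F [-1.1 -1.  -1. ]
tcp [ 0.4333 -0.1639  0.1596] shift mm [  0.4  -0.6 113.1]
axes x [-0.504  0.864  0.001] y [ 0.864  0.504 -0.002] z [-0.003 -0.    -1.   ] q6 -0.999
turn 0.0046548105926802474
4 384.0 251.0 382 385 250 252
[ 0.46954947 -0.12870268  0.145     ] [12.08737425 49.07595854 14.52406574]
```

Run:
```python
from h import *
im=robot.read_camera('scene');cv2.imwrite('pics/s5.png',im)
hsv=cv2.cvtColor(im,cv2.COLOR_BGR2HSV);m=cv2.inRange(hsv,(12,80,100),(35,255,255))
s=robot.read_state();r=R.from_rotvec(s['orientation'])
P=s['tool_pos']+r.apply([-.0995,0,.018]);e=np.array(w2p('scene',P));print('expect',e)
n,l,st,c=cv2.connectedComponentsWithStats(m)
for i in range(1,n):
    if st[i][4]>30 and np.linalg.norm(c[i]-e)<80:print(st[i],c[i])
x,y=e.astype(int);print([hex(int(v)) for v in []],im[y-40:y+45:8,x-40:x+45:8].tolist() if 0 else '')
```

```text
expect [356.29109329 302.51443391]
[346 294  23  24 319] [357.94984326 303.77429467]
[]
```

{"api": "arm_command", "payload": {
  "increments": "0.65 0 -1 15 0.004;0.65 0 -1 45 0.004;0.65 0 -1 75 0.004;0.65 0 -1 95 0.004;0.65 0 -1 102 0.004"
}}

```text
t: 14.8
tool_pos: [0.4316, -0.1597, 0.0559]
orientation: [-1.55, -2.726, 0.0]
force: [-0.2, 0.6, -0.6]
opening: 0.0413
gripper_force: 22.0
```

{"api": "arm_command", "payload": {
  "increments": "0.65 0 0 2 0;0.65 0 0 5 0;0.65 0 0 7 0;0.65 0 0 9 0;0.65 0 0 9 0"
}}

```text
t: 15.3
tool_pos: [0.4345, -0.1616, 0.0505]
orientation: [1.555, 2.729, 0.0]
force: [0.2, 0.2, -1.6]
opening: 0.0412
gripper_force: 22.0
```

{"api": "arm_command", "payload": {
  "increments": "0.65 0 0 0 0;0.65 0 0 1 0;0.65 0 0 1 0"
}}

```text
t: 15.6
tool_pos: [0.4342, -0.1615, 0.0491]
orientation: [1.555, 2.73, 0.0]
force: [-0.3, -0.3, -1.7]
opening: 0.0415
gripper_force: 22.0
```

{"api": "arm_command", "payload": {
  "increments": "0.65 -1 -2 1 0;0.65 -1 -3 2 0;0.65 -1 -3 2.5 0;0.65 -1 -3 2.5 0"
}}

```text
t: 16.0
tool_pos: [0.432, -0.1639, 0.0465]
orientation: [-1.555, -2.729, 0.0]
force: [0.1, -0.2, -0.5]
opening: 0.041
gripper_force: 22.0
```

{"api": "arm_command", "payload": {
  "increments": "0.65 0 0 1 0;0.65 0 0 1 0;0.65 0 0 1 0"
}}

```text
t: 16.3
tool_pos: [0.4322, -0.1639, 0.0457]
orientation: [1.555, 2.73, 0.0]
force: [-0.1, 0.6, -0.9]
opening: 0.0413
gripper_force: 22.0
```

{"api": "arm_command", "payload": {
  "increments": "0.65 0 0 1 0;0.65 0 0 1 0;0.65 0 0 1 0"
}}

```text
t: 16.6
tool_pos: [0.4322, -0.1639, 0.0447]
orientation: [1.555, 2.73, 0.0]
force: [-0.4, 0.4, -0.2]
opening: 0.0412
gripper_force: 22.0
```

{"api": "arm_command", "payload": {
  "increments": "0.65 0 0 1 0;0.65 0 0 1 0;0.65 0 0 1 0"
}}

```text
t: 16.9
tool_pos: [0.4322, -0.1639, 0.0437]
orientation: [1.555, 2.73, 0.0]
force: [-1.1, 0.8, 0.0]
opening: 0.0411
gripper_force: 22.0
```

{"api": "arm_command", "payload": {
  "increments": "0.65 0 0 1 0;0.65 0 0 1 0;0.65 0 0 1 0"
}}

```text
t: 17.2
tool_pos: [0.4323, -0.1639, 0.0432]
orientation: [1.555, 2.73, 0.0]
force: [-2.7, 1.4, 7.2]
opening: 0.0413
gripper_force: 22.1
```

{"api": "arm_command", "payload": {
  "increments": "0.57 0 0 -0.5 0;0.56 0 0 -0.5 0;0.55 0 0 -0.5 0;0.54 0 0 -0.5 0;0.53 0 0 -0.5 0"
}}

```text
t: 17.7
tool_pos: [0.4324, -0.1639, 0.0432]
orientation: [1.555, 2.729, 0.0]
force: [0.0, 0.5, 2.2]
opening: 0.0434
gripper_force: 3.6
```

{"api": "arm_command", "payload": {
  "increments": "0.52 0 0 0 0;0.51 0 0 0 0;0.5 0 0 0 0;0.49 0 0 0 0;0.475 0 0 0 0"
}}

```text
t: 18.2
tool_pos: [0.432, -0.1639, 0.043]
orientation: [-1.555, -2.729, 0.0]
force: [-0.5, 0.8, 0.1]
opening: 0.0486
gripper_force: 4.0
```

{"api": "arm_command", "payload": {
  "increments": "0.465 0 0 0 0;0.465 0 0 0 0"
}}

```text
t: 18.4
tool_pos: [0.432, -0.1638, 0.043]
orientation: [-1.555, -2.73, 0.0]
force: [-0.3, -0.4, 0.6]
opening: 0.0499
gripper_force: 4.2
```

Run:
```python
from h import *
im=robot.read_camera('scene')
hsv=cv2.cvtColor(im,cv2.COLOR_BGR2HSV);m=cv2.inRange(hsv,(12,80,100),(35,255,255));n,l,st,c=cv2.connectedComponentsWithStats(m)
print('exp',w2p('scene',[.482,-.25,.028]))
for i in range(1,n):
    if st[i][4]>30 and 250<c[i][0]<450 and 260<c[i][1]<400:print(st[i],c[i])
s=robot.read_state();print(s['opening'],s['gripper_force'],s['force'])
cv2.imwrite('pics/s6.png',cv2.resize(im[230:420,220:440],None,fx=3,fy=3,interpolation=cv2.INTER_CUBIC))
```

```text
exp (np.float64(351.89291889100195), np.float64(338.98503492001385))
[344 330  20  22 316] [353.99050633 339.87658228]
[441 356  10   8  68] [445.26470588 359.5       ]
0.05013981767058425 4.1918805420573335 [1.0122988  0.300212   0.80592077]
```

View pics/s6.png

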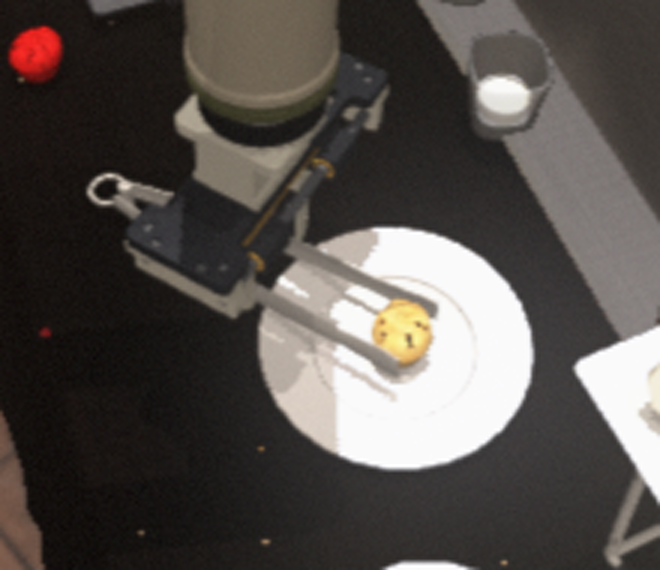

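The muffin stands upright in the middle of the plate at crop (402,333), between the open arms. Lifting away.

{"api": "arm_command", "payload": {
  "increments": "0.462 0 0 -3 0;0.462 0 0 -10 0;0.462 0 0 -25 0;0.462 0 0 -50 0;0.462 0 0 -80 0"
}}

```text
t: 18.95
tool_pos: [0.4313, -0.1634, 0.1234]
orientation: [-1.554, -2.728, 0.0]
force: [-0.1, 0.4, -1.7]
opening: 0.0504
gripper_force: 4.6
```

Run:
```python
from h import *
im=robot.read_camera('scene')
hsv=cv2.cvtColor(im,cv2.COLOR_BGR2HSV);m=cv2.inRange(hsv,(12,80,100),(35,255,255));n,l,st,c=cv2.connectedComponentsWithStats(m)
for i in range(1,n):
    if st[i][4]>30 and 250<c[i][0]<400 and 260<c[i][1]<400:print(st[i],c[i])
s=robot.read_state();print(s['opening'],s['gripper_force'],s['force'])
a=.165;tool([.5174,-.0067,.125],[-np.sin(a),np.cos(a)])
```

```text
[344 331  20  21 318] [353.47484277 340.99685535]
0.05005262293870285 4.646285837661708 [ 3.72845123 -1.9145942   3.30050333]
tcp [ 0.4344 -0.165   0.1296] shift mm [ 93.8 152.1   4.6]
axes x [-0.51   0.86  -0.005] y [0.86  0.51  0.003] z [ 0.005 -0.003 -1.   ] q6 -1.009
turn -1.2004940704144547
```

{"api": "arm_command", "payload": {
  "increments": "0.462 10 15 0 -0.12;0.462 20 33 0 -0.25;0.462 32 52 0 -0.38;0.462 44 72 0 -0.51;0.462 55 90 0 -0.64"
}}

```text
t: 19.5
tool_pos: [0.4821, -0.0698, 0.1236]
orientation: [0.609, 3.081, 0.0]
force: [0.0, -0.3, -0.7]
opening: 0.0502
gripper_force: 4.6
```

Run:
```python
from h import *
a=.165;tool([.5174,-.0067,.125],[-np.sin(a),np.cos(a)])
```

```text
tcp [ 0.4821 -0.0698  0.1236] shift mm [-8.7 71.8 -1.4]
axes x [-0.925  0.38  -0.001] y [0.38  0.925 0.   ] z [ 0.001 -0.    -1.   ] q6 -1.43
turn -0.555293425755846
```

{"api": "arm_command", "payload": {
  "increments": "0.462 -2 17 0 -0.13;0.462 -4 34 0 -0.26;0.462 -6 52 0 -0.4;0.462 -8 66 0 -0.52;0.462 -9 72 0 -0.555"
}}

```text
t: 20.0
tool_pos: [0.5181, -0.0067, 0.1235]
orientation: [-0.257, 3.13, 0.0]
force: [-0.1, 0.2, -0.3]
opening: 0.0504
gripper_force: 4.7
```

{"api": "arm_command", "payload": {
  "increments": "0.462 0 0 5 0;0.462 0 0 25 0;0.462 0 0 50 0;0.462 0 0 72 0;0.462 0 0 80 0"
}}

```text
t: 20.5
tool_pos: [0.5152, -0.0082, 0.0404]
orientation: [0.245, -3.128, -0.001]
force: [-0.6, 1.3, -1.6]
opening: 0.0504
gripper_force: 4.7
```

Run:
```python
from h import *
a=.165;tool([.5174,-.0067,.031],[-np.sin(a),np.cos(a)])
```

```text
tcp [ 0.5152 -0.0082  0.0404] shift mm [-2.4  1.1  9.3]
axes x [-0.988 -0.155  0.004] y [-0.155  0.988  0.001] z [-0.004  0.    -1.   ] q6 -1.842
turn -0.008927094197495489
```

{"api": "arm_command", "payload": {
  "increments": "0.462 0 0 3 0;0.462 0 0 6 0;0.462 0 0 9 0;0.462 0 0 10 0;0.462 0 0 10 0"
}}

```text
t: 21.0
tool_pos: [0.518, -0.0077, 0.0337]
orientation: [-0.25, 3.131, -0.0]
force: [-0.3, 0.5, 0.2]
opening: 0.0502
gripper_force: 4.6
```

{"api": "arm_command", "payload": {
  "increments": "0.462 0 0 1 0;0.462 0 0 2 0;0.462 0 0 2 0"
}}

```text
t: 21.3
tool_pos: [0.5176, -0.0077, 0.0311]
orientation: [0.25, -3.132, 0.0]
force: [-0.4, -0.6, -0.9]
opening: 0.0502
gripper_force: 4.6
```

{"api": "arm_command", "payload": {
  "increments": "0.462 0 0 1 0;0.462 0 0 1 0;0.462 0 0 1 0"
}}

```text
t: 21.6
tool_pos: [0.5175, -0.0077, 0.03]
orientation: [0.25, -3.131, -0.0]
force: [-0.2, -0.1, -1.2]
opening: 0.05
gripper_force: 4.7
```

{"api": "arm_command", "payload": {
  "increments": "0.462 0 0 0.6 0;0.462 0 0 0.6 0;0.462 0 0 0.6 0"
}}

```text
t: 21.9
tool_pos: [0.5176, -0.0077, 0.0296]
orientation: [0.25, -3.132, -0.0]
force: [-1.4, 0.2, 1.4]
opening: 0.0502
gripper_force: 4.7
```

{"api": "arm_command", "payload": {
  "increments": "0.45 0 0 0 0;0.43 0 0 0 0;0.4 0 0 0 0;0.35 0 0 0 0;0.28 0 0 0 0"
}}

```text
t: 22.4
tool_pos: [0.5176, -0.0077, 0.0295]
orientation: [-0.25, 3.132, 0.0]
force: [-0.1, -0.1, 0.2]
opening: 0.0638
gripper_force: 0.0
```

{"api": "arm_command", "payload": {
  "increments": "0.22 0 0 0 0;0.22 0 0 0 0;0.22 0 0 -10 0;0.22 0 0 -35 0;0.22 0 0 -75 0"
}}

```text
t: 22.9
tool_pos: [0.5154, -0.0075, 0.1034]
orientation: [0.25, -3.127, -0.002]
force: [0.2, -0.2, 0.3]
opening: 0.0726
gripper_force: 0.0
```

{"api": "arm_command", "payload": {
  "increments": "0.1 0 0 -40 0;0 0 0 -80 0;0 0 0 -120 0;0 0 0 -120 0;0 0 0 -120 0"
}}

```text
t: 23.4
tool_pos: [0.5184, -0.0078, 0.2265]
orientation: [-0.25, 3.128, -0.001]
force: [-0.6, -0.1, -0.3]
opening: 0.093
gripper_force: 0.0
```

Run:
```python
from h import *
m=robot.camera_model('wrist');im=robot.read_camera('wrist');top=robot.read_camera('top');sc=robot.read_camera('scene')
cv2.imwrite('pics/wf.png',im);cv2.imwrite('pics/tf.png',top);cv2.imwrite('pics/sf.png',sc)
print(np.round(w2p('wrist',[.3895,-.0291,.02])))
t0=cv2.imread('pics/top0.png');s0=cv2.imread('pics/scene0.png')
def yel(i,b):
    h=cv2.inRange(cv2.cvtColor(i,cv2.COLOR_BGR2HSV),(12,80,100),(35,255,255))[b[0]:b[1],b[2]:b[3]];ys,xs=np.nonzero(h);return len(xs),xs.mean()+b[2],ys.mean()+b[0]
print('muffin scene',yel(sc,(300,380,310,400)))
def diff(n,a,b,boxes):
    for k,(y0,y1,x0,x1) in boxes.items():print(n,k,round(float(cv2.absdiff(a,b)[y0:y1,x0:x1].mean()),2))
diff('top',t0,top,dict(mill=(170,205,462,512),tealC=(160,190,358,388),plate=(205,295,385,475)))
diff('scene',s0,sc,dict(tealC=(235,280,372,408),tealA=(195,230,360,390),mill=(315,340,440,468),plateedge=(360,390,300,345)))
```

```text
[316.  79.]
muffin scene (320, np.float64(353.496875), np.float64(340.91875))
top mill 4.83
top tealC 103.76
top plate 9.83
scene tealC 11.63
scene tealA 11.29
scene mill 13.1
scene plateedge 8.69
```

Run:
```python
from h import *
t0,tf,s0,sf,wf=[cv2.imread(f'pics/{n}.png') for n in('top0','tf','scene0','sf','wf')]
def tm(n,a,b,y0,y1,x0,x1):
    r=cv2.matchTemplate(b[y0-15:y1+15,x0-15:x1+15],a[y0:y1,x0:x1],cv2.TM_CCOEFF_NORMED);_,v,_,p=cv2.minMaxLoc(r);print(n,round(v,3),'shift',p[0]-15,p[1]-15)
tm('s tealC',s0,sf,238,278,374,406);tm('s tealA',s0,sf,198,230,360,390);tm('s plate',s0,sf,305,388,305,400);tm('s mill',s0,sf,312,340,440,470)
tm('t mill',t0,tf,170,205,462,512);tm('t plate',t0,tf,210,290,390,470);tm('s tongs',s0,sf,222,290,255,360);tm('s red',s0,sf,236,262,220,246)
c,q=[],cv2.cvtColor(wf,cv2.COLOR_BGR2GRAY)
for v in(120,160,200,235):
    xs=np.nonzero(q[v,230:400]>110)[0]+230;print(v,xs.min() if len(xs) else 0,xs.max() if len(xs) else 0,[np.round(p2w('wrist',x,v,.023),4)[:2].tolist() for x in(xs.min(),xs.max())] if len(xs) else '')
```

```text
s tealC 0.997 shift 0 0
s tealA 0.998 shift 0 0
s plate 0.972 shift 0 0
s mill 0.997 shift 0 0
t mill 0.987 shift 0 0
t plate 0.978 shift 0 0
s tongs 0.967 shift 0 0
s red 0.998 shift 0 0
120 305 334 [[0.429, -0.0331], [0.4248, -0.0072]]
160 299 338 [[0.4662, -0.0328], [0.4605, 0.0024]]
200 295 342 [[0.5036, -0.0308], [0.4967, 0.0124]]
235 292 344 [[0.5374, -0.0288], [0.5295, 0.0201]]
```

Nothing has shifted and the tongs lie flat where they were before, so I'm handing in.

```bash
python3 -c "
from plant import robot
print(robot.close_job())"
```

```text
the job is handed in; nothing more can be done
None
```

The job is handed in after about 23.5 s: the knob is at the off stop, the muffin stands upright in the middle of the plate, the tongs lie flat in their old place, and image checks show the plate, pepper mill and tealight glass unmoved.

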